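# Count to the third bay and slide the cutter tin home

### The job

The cutter tin lying in front of the wooden divider rack belongs in the third bay, counted from the rack's end where the tall knobbed post stands (count every bay, full or empty). First count with a shut fingertip: run it lightly along the top of the springy rail at the back of the rack, touching the rail behind the first, the second and the third bay in turn and no farther. Then push the tin along the table into that third bay until it is fully home against the back; do not lift or tip it, and leave the other tins, the mug and the bowl where they are.

Things in the scene. Friction and masses are not known exactly. Their poses are not given: they have to be found in the camera images.
- rack: White-painted wooden divider rack fixed on the table. Origin at table height, on the line of the bay mouths, half-way along the rack; x points into the bays (away from the robot), y along the rack. Seven dividers 10 mm thick and 40 mm high, round-nosed, at y = -162 to 162 mm every 54 mm, from x = 5 to 62 mm, make six bays, 44 mm clear, centred at y = 135, 81, 27, -27, -81, -135 mm.
- rack_back (a point): Middle of the foot of the back wall's face, at table height, rack x = 62 mm, y = 0; axes as the rack's. The back wall closes all bays and is 32 mm high; the bays' floor is the table. A tin fully home touches it: tin origin at rack x = 22 mm, its near end sticking out 23 mm in front of the divider noses.
- rail_top (a point): Middle of the top face of the rail: a bare wooden bar 24 mm wide (x) and 334 mm long (along the rack's y) that runs behind all six bays, middle line at rack x = 70 mm, top 56 mm above the table. Rounded beads 1.5 mm high cross it in line with each divider. Sprung, yields straight down (joint rail). Axes as the rack's.
- rail (a joint): How far the rail is pressed down, m: 0 at rest, stop at 0.010. It gives way at about 1.2 N, needs 0.4 N more for every mm, and springs back.
- post: Tall white turned post with a knob, 80 mm high, 28 mm across, fixed at one end of the rack, at rack y = +185 or -185 mm, x = 30 mm (a low square block, 26 x 26 x 20 mm, stands at the other end). Origin under its centre on the table. The bay next to it is the first.
- tin: The tin to push: oblong lidded steel biscuit-cutter tin, 80 long (its x) x 34 wide (its y) x 24 mm high, about 160 g, origin at the centre of its underside. It starts on the table in front of the rack, 15 to 35 mm short of the mouth line, roughly pointing at the rack.
- tin_b: Another such tin, oblong lidded steel biscuit-cutter tin, 80 long (its x) x 34 wide (its y) x 24 mm high, about 160 g, origin at the centre of its underside; stays in the bay centred at rack y = 81 mm.
- tin_c: Another such tin, oblong lidded steel biscuit-cutter tin, 80 long (its x) x 34 wide (its y) x 24 mm high, about 160 g, origin at the centre of its underside; stays in the bay centred at rack y = -81 mm.
- mug: White mug, 82 mm across, 95 mm high, with a handle and two spoon handles rising to 153 mm; origin under its centre; to be left alone.
- bowl: Grey plastic bowl, 150 mm across, 65 mm high; origin under its centre; to be left alone.
There are look-alikes about, which are no part of the job. Leave any pink look-alike of the post alone.

How it is judged:
On the way, in this order (a step that is already met when the one before it is completed fails the run):
1. a fingertip touches the rail behind the first bay from the post (((y of post in the frame of rack above 0 m and contact force between the fingers and rail above 0.3 N and y of the grasp point in the frame of rack between 0.117 and 0.153 m) or (y of post in the frame of rack below 0 m and contact force between the fingers and rail above 0.3 N and y of the grasp point in the frame of rack between -0.153 and -0.117 m))), for 0.04 s.
2. a fingertip touches the rail behind the second bay from the post (((y of post in the frame of rack above 0 m and contact force between the fingers and rail above 0.3 N and y of the grasp point in the frame of rack between 0.063 and 0.099 m) or (y of post in the frame of rack below 0 m and contact force between the fingers and rail above 0.3 N and y of the grasp point in the frame of rack between -0.099 and -0.063 m))), for 0.04 s.
3. a fingertip touches the rail behind the third bay from the post (((y of post in the frame of rack above 0 m and contact force between the fingers and rail above 0.3 N and y of the grasp point in the frame of rack between 0.009 and 0.045 m) or (y of post in the frame of rack below 0 m and contact force between the fingers and rail above 0.3 N and y of the grasp point in the frame of rack between -0.045 and -0.009 m))), for 0.04 s.
4. the tin is fully home in the third bay from the post (((y of post in the frame of rack above 0 m and y of tin in the frame of rack between 0.018 and 0.036 m) or (y of post in the frame of rack below 0 m and y of tin in the frame of rack between -0.036 and -0.018 m)) and x of tin in the frame of rack above 0.017 m and angle between the x axis of tin and the x axis of rack, either way round below 0.2 rad and height (world z) of tin below 0.006 m and angle between tin's own z axis and vertical below 0.1 rad), for 0.2 s.
At the end, for the whole second after the job is handed in: The tin lies flat on the table in the third bay counted from the post, within 5 mm of the back wall, straight within 0.2 rad, at rest; the other tins, mug and bowl are within 15 mm of where they were (all of step 4 and linear speed of tin below 0.01 m/s and distance of each of tin_b, tin_c, mug, bowl from where it was at the start of the episode below 0.015 m); the robot touches nothing.
It fails at once if the tin is lifted off the table (over 10 mm) (height (world z) of tin above 0.01 m).
It fails at once if the tin is tipped over 0.3 rad (angle between tin's own z axis and vertical above 0.3 rad).
It fails at once if the rail is pressed with over 20 N (contact force between the fingers and rail above 20 N).
It fails at once if the fingertip touches the rail beyond the third bay ((y of post in the frame of rack above 0 m and contact force between the fingers and rail above 0.3 N and y of the grasp point in the frame of rack below -0.011 m) or (y of post in the frame of rack below 0 m and contact force between the fingers and rail above 0.3 N and y of the grasp point in the frame of rack above 0.011 m)).
It fails at once if another tin, the mug or the bowl is moved over 15 mm (distance of any of tin_b, tin_c, mug, bowl from where it was at the start of the episode above 0.015 m).
It also fails if it takes over 72 s, if anything falls off the work surface, if the arm or the gripper's body presses on something with over 40 N, if the wrist force passes 120 N, or if a joint passes its speed limit or range.

### The arm

A 7-joint arm with a two-finger parallel gripper is mounted at the origin on the work surface. World frame = base frame: x ahead of the robot, y to its left, z up, the work surface at z = 0. Lengths are in m, angles in rad, forces in N, time in s.
With the tool pointing down it reaches from about 0.425 to 0.925 m from the base axis. Payload 6.8 kg.
Tool frame: the origin (TCP) lies on the centre line of the jaws, within the pads' length; the fingertips stand 19 mm ahead of it and the grasp point (between the pads) is the TCP; z points along the fingers, y is the direction in which the jaws open and shut (so a half turn about z gives the same grasp; the last joint's range is limited). The gripper opens to 88 mm and grips with 3 to 60 N. Pads are 20 mm wide; open, the fingers measure 115 mm over their backs; the gripper's body (75 mm by 178 mm) begins 61 mm behind the grasp point.
Start: joints at [0.996, 0.477, 0.022, 1.555, -0.011, 1.109, -0.083], TCP at [0.304, -0.603, 0.242] pointing down, gripper open.
Joint ranges: [-2.96, 2.96], [-0.34, 2.1], [-1.41, 1.46], [0.24, 2.44], [-1.37, 4.51], [0.17, 1.92], [-2.96, 2.96]. Speed limits (rad/s): [2.39, 2.39, 3.14, 3.14, 3.14, 3.14, 3.14].

### API

Orientations are given as [roll, pitch, yaw] about the fixed x, y, z axes, in that order (R = Rz(yaw) Ry(pitch) Rx(roll)).
In Python, from bench import bot, viewer gives the robot as it stands.
- The arm moves only by the tool step_arm, never from a script. Its argument "commands" is a list of rows, each an object with "slide": the shift along the world's x, y, z in mm, a list of three; "yaw": the turn about the world's z in degrees. In form: [{"slide": [dx, dy, dz], "yaw": yaw}, ...]. A call has 1 to 20 rows; each row is the pose to reach, as a shift and turn from the pose measured when the call began; what a row does not reach only later rows make up. A row lasts 1/10 s, in which the tool goes at most 50 mm and 8.59 degrees, less where a joint would pass 70% of its speed; a pose out of reach is approached as far as the arm can. A call with a gripper value outside its range is refused whole. "jaw" is the closure, from -1 (fully open) to 1 (shut), set as the call begins (left out, the last holds). The fingers move at their own pace and stop on an object; "squeeze" is the grip in N (left out, the last holds). Time passes only in rows, so rows that repeat a pose let the fingers close. It gives the time, the measured TCP pose, the force and the opening at its end, in the units of the state.
- bot.observe(): the state, without advancing time (a new reading comes with each control period).
- viewer.snapshot(name): name is "scene" or "top" or "wrist"; returns (picture, depth): 480x640x3 uint8, blue, green, red; 480x640 float32, m along the optical axis (not along the pixel's ray), 0 where there is no reading.
- viewer.camera_model(name): a dict with "intrinsics" (3x3 intrinsics, pixels), "distortion" ([k1, k2, p1, p2, k3] as OpenCV has them; the pictures are not rectified), "R" (3x3) and "t" (3): a world point X has camera coordinates R X + t; the wrist camera has in their place "T_tool_cam" (4x4, takes a point from camera to tool coordinates, whose origin is the TCP and whose axes are the flange's). Camera axes: x right, y down, z forward; pixel columns grow to the right and rows downward; lengths in m; the calibration is good to about 2 mm. A picture is of the moment at which its call begins: read the wrist's pose just before it. camera_model takes no time and is no camera call.
- bot.hand_in(): hands the job in, once; it reports no verdict.
The state is a dict: "time": time; "joint_positions": joint angles; "dq": joint speeds; "tau": joint torques, N m; "ee_pos": TCP position; "orientation": TCP orientation; "contact_force": force on the tool from outside, world axes, zero at the start; "ft_torque": the same for the moment, N m; "opening": finger opening in m.
Only numpy, scipy, OpenCV 4.12 (cv2) and the standard library are available. Lean on these libraries where they do the work, as an engineer would, in place of code of your own. Each camera call takes 0.05 s, during which the arm holds its last target. There are 200 camera calls.

## Working session

There is one attempt and no reset: what is moved stays moved. The work goes in short steps, Python scripts to look and compute and a tool call to move; the robot and the scene stay as the last step left them, time stands still between calls to the robot, and variables do not carry over. Pictures are saved under pics/ and viewed, about 8 in all and at most 12, crops included, and the job is handed in when it is done.

Besides the shell and the picture viewer there is one more tool, called after "Call:" as name(argument=value, ...), one argument or row to a line, values as JSON. step_arm: Moves the arm, as the interface text tells. Its arguments: {"type":"object","properties":{"commands":{"type":"array","items":{"type":"object","properties":{"slide":{"type":"array","items":{"type":"number"}},"yaw":{"type":"number"}}}},"jaw":{"type":"number"},"squeeze":{"type":"number"}},"required":["commands"]}

```bash
mkdir -p pics; ls; python3 - <<'E'
from bench import bot, viewer
import cv2,numpy as np
for n in("scene","top"):
    p,d=viewer.snapshot(n); cv2.imwrite(f"pics/{n}0.png",p); np.save(f"pics/{n}0.npy",d)
    m=viewer.camera_model(n); print(n,{k:np.round(v,4).tolist() for k,v in m.items()  if k!='name'})
print(bot.observe())
E
```

```text
pics
scene {'intrinsics': [[438.2568, 0.0, 318.7077], [0.0, 438.2568, 242.3173], [0.0, 0.0, 1.0]], 'distortion': [-0.0303, 0.0, 0.0, 0.0, 0.0], 'R': [[0.1192, 0.9929, -0.0047], [0.8218, -0.1013, -0.5608], [-0.5572, 0.063, -0.828]], 't': [-0.0715, -0.4245, 1.2232]}
top {'intrinsics': [[622.4769, 0.0, 330.7697], [0.0, 622.4769, 231.1695], [0.0, 0.0, 1.0]], 'distortion': [-0.1586, 0.0, 0.0, 0.0, 0.0], 'R': [[0.0156, -0.9997, 0.0183], [-0.9832, -0.0186, -0.1815], [0.1817, -0.0152, -0.9832]], 't': [-0.0244, 0.5499, 1.4024]}
{'time': 0.1, 'joint_positions': array([ 0.9958886 ,  0.47771767,  0.02235836,  1.55627884, -0.01146808,
        1.10929441, -0.08312752]), 'dq': array([ 0.00015537, -0.00153328,  0.00105311, -0.00186144, -0.00145141,
        0.00051907,  0.0003866 ]), 'tau': array([ 5.33327402e-03, -5.84091210e+01,  1.54063214e+00, -2.73312700e+01,
       -5.42147853e-02,  1.31480672e-02,  2.54239092e-05]), 'ee_pos': array([ 0.30353897, -0.60236704,  0.24081021]), 'orientation': array([-3.14002976e+00,  1.48679165e-04,  4.66801391e-01]), 'contact_force': array([-0.63923933, -0.22055121, -0.11589564]), 'ft_torque': array([ 0.02637758, -0.01871244, -0.00153762]), 'opening': 0.08810013856816185}
```

View pics/top0.png

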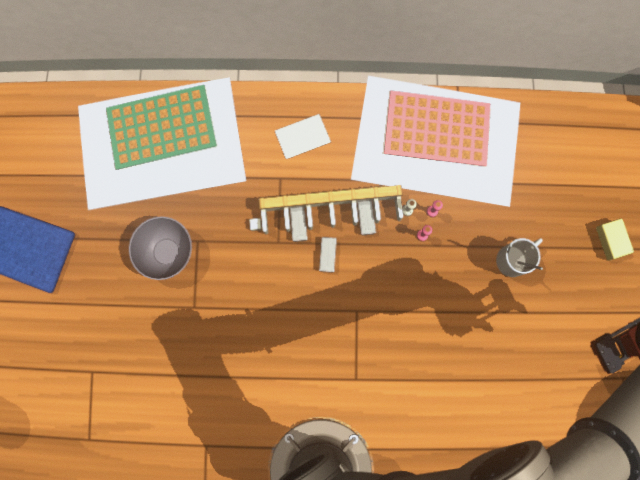

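View pics/scene0.png

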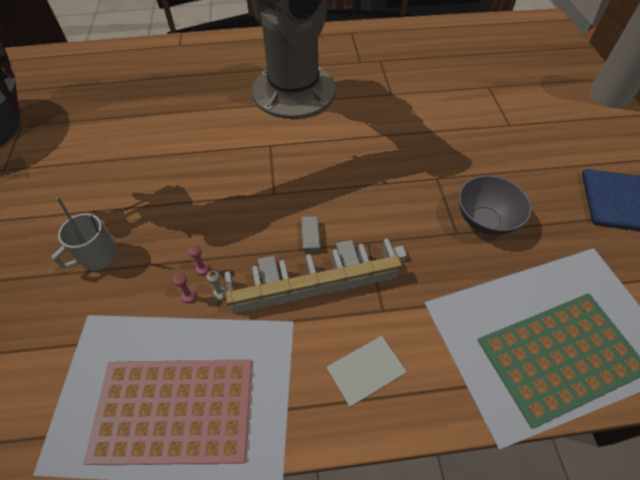

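Top view: the white post is at (410,207), at the robot's right (rack -y end), the pink look-alikes are at (434,208) and (425,232), and the low block is at (255,224). The loose tin is at (328,255). The third bay from the post lies between the dividers at about (354,210) and (332,213). Next I'll measure and confirm in a crop.

```bash
cat > h.py <<'E'
import numpy as np,cv2
from bench import bot,viewer
def world(name,uv,z=None,depth=None):
    """pixels -> world, on plane z or with depth"""
    m=viewer.camera_model(name);K=np.array(m["intrinsics"]);D=np.array(m["distortion"])
    uv=np.asarray(uv,float).reshape(-1,2)
    r=np.c_[cv2.undistortPoints(uv[:,None],K,D)[:,0],np.ones(len(uv))]
    R,t=np.array(m["R"]),np.array(m["t"]);c=-R.T@t;w=r@R
    s=((z-c[2])/w[:,2]) if depth is None else np.asarray(depth)
    return c+w*s[:,None]
def project(name,X):
    m=viewer.camera_model(name);R,t=np.array(m["R"]),np.array(m["t"])
    return cv2.projectPoints(np.asarray(X,float),cv2.Rodrigues(R)[0],t,np.array(m["intrinsics"]),np.array(m["distortion"]))[0][:,0]
E
python3 - <<'E'
from h import *
for n,box in(("top",(245,175,450,285)),("scene",(170,200,420,320))):
    p=cv2.imread(f"pics/{n}0.png");d=np.load(f"pics/{n}0.npy")
    x0,y0,x1,y1=box
    h=cv2.cvtColor(p,cv2.COLOR_BGR2HSV)
    V,U=np.mgrid[y0:y1,x0:x1];uv=np.c_[U.ravel(),V.ravel()]
    X=world(n,uv,depth=d[y0:y1,x0:x1].ravel())
    c=h[y0:y1,x0:x1].reshape(-1,3)
    m=(abs(c[:,0].astype(int)-24)<5)&(c[:,1]>90)&(X[:,2]>.04)&(X[:,2]<.07)
    P=X[m].astype(np.float32);print(n,m.sum(),"z",np.median(P[:,2]))
    Q=world(n,uv[m],z=.056).astype(np.float32)
    print("rail",cv2.minAreaRect((Q[:,:2]*1000)))
    # tin top by height+grey
    T=world(n,uv,z=.024)
    near=(c[:,1]<110)&(X[:,2]>.013)&(X[:,2]<.035)
    mask=np.zeros(p.shape[:2],np.uint8);mask[y0:y1,x0:x1]=(near.reshape(y1-y0,-1))*255
    k,l,s,ce=cv2.connectedComponentsWithStats(mask)
    for i in range(1,k):
        if s[i,4]>60:
            v,u=np.where(l==i);W=world(n,np.c_[u,v],z=.024).astype(np.float32)
            print(s[i,4],ce[i].round(),cv2.minAreaRect(W[:,:2]*1000),W.mean(0))
p=cv2.imread("pics/top0.png")[175:285,245:450]
cv2.imwrite("pics/c.png",cv2.resize(p,None,fx=3.8,fy=3.8,interpolation=cv2.INTER_CUBIC))
E
```

```text
top 1318 z 0.05600582
rail ((632.9571533203125, -13.418350219726562), (23.980989456176758, 329.9992980957031), 6.861728191375732)
532 [366. 216.] ((593.23583984375, -102.12684631347656), (85.59016418457031, 43.27642059326172), 8.39354419708252) [ 0.5932283  -0.09918118  0.02400011]
517 [298. 223.] ((574.2346801757812, 65.28176879882812), (85.26313018798828, 40.841732025146484), 3.3312511444091797) [0.5738713  0.06341958 0.0240001 ]
119 [255. 224.] ((568.0191040039062, 166.60850524902344), (26.8660945892334, 26.27762222290039), 2.292786121368408) [0.56890166 0.16661218 0.02399999]
507 [327. 254.] ((499.3970642089844, -7.779949188232422), (35.061859130859375, 81.27163696289062), 86.71183776855469) [ 0.4992781  -0.00764555  0.0240001 ]
scene 1274 z 0.055570044
rail ((634.8079833984375, -11.40576171875), (22.40503692626953, 327.6158447265625), 6.61946964263916)
547 [310. 233.] ((506.7463073730469, -7.27910041809082), (34.9368896484375, 85.46431732177734), 86.86209106445312) [ 0.50769746 -0.00723552  0.02400011]
468 [348. 253.] ((566.3380126953125, 65.67985534667969), (59.70964431762695, 42.92552185058594), 7.494472026824951) [0.56803226 0.06402839 0.0240001 ]
118 [399. 251.] ((577.7677001953125, 167.35995483398438), (28.16360092163086, 23.455570220947266), 5.910544395446777) [0.57639694 0.16825867 0.02399999]
457 [268. 270.] ((585.846923828125, -99.47539520263672), (60.08356475830078, 35.032657623291016), 7.287657260894775) [ 0.586403  -0.0993802  0.0240001]
985 [313. 290.] ((642.3933715820312, -10.107666015625), (13.821503639221191, 335.7901611328125), 6.799951553344727) [ 0.64261436 -0.01408623  0.02400013]
```

View pics/c.png

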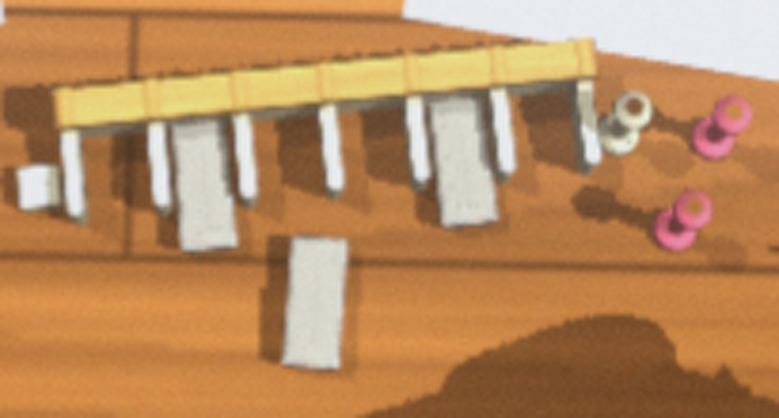

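The crop confirms it. The white post (crop 620,120) adjoins bay 1, which is empty. Bay 2 holds tin_c (465,160). Bay 3 is the empty one between the dividers at (425,140) and (335,150). The pink posts are decoys.

The rack yaw is about +6.8°, with the rail centre at about (0.634,-0.012). The tin is at about (0.501,-0.008) with yaw about -3°. I'll move above the rack, jaws shut, for a near look.

Call:
step_arm(
  commands=[
    {"slide": [20, 36, 5], "yaw": -2},
    {"slide": [42, 76, 8], "yaw": -4},
    {"slide": [64, 116, 8], "yaw": -6},
    {"slide": [86, 156, 8], "yaw": -8},
    {"slide": [108, 196, 8], "yaw": -10},
    {"slide": [130, 236, 8], "yaw": -12},
    {"slide": [152, 276, 8], "yaw": -14},
    {"slide": [174, 316, 8], "yaw": -16},
    {"slide": [196, 356, 8], "yaw": -18},
    {"slide": [218, 396, 8], "yaw": -20},
    {"slide": [240, 436, 8], "yaw": -20},
    {"slide": [262, 476, 8], "yaw": -20},
    {"slide": [280, 510, 8], "yaw": -20},
    {"slide": [290, 535, 8], "yaw": -20},
    {"slide": [296, 542, 8], "yaw": -20},
    {"slide": [296, 542, 8], "yaw": -20},
    {"slide": [296, 542, 8], "yaw": -20},
  ],
  jaw=1,
  squeeze=10,
)

```text
time: 1.8
ee_pos: [0.5989, -0.0625, 0.2485]
orientation: [-3.141, 0.001, 0.116]
contact_force: [-0.1, -0.8, 0.1]
opening: 0.0005
```

```bash
cat >> h.py <<'E'
from scipy.spatial.transform import Rotation
def wrist():
    s=bot.observe();p,d=viewer.snapshot("wrist");m=viewer.camera_model("wrist")
    T=np.eye(4);T[:3,:3]=Rotation.from_euler("xyz",s["orientation"]).as_matrix();T[:3,3]=s["ee_pos"]
    return p,d,T@np.array(m["T_tool_cam"]),np.array(m["intrinsics"]),np.array(m["distortion"]),s
def rays(W,K,D,uv,z):
    r=np.c_[cv2.undistortPoints(np.asarray(uv,float)[:,None],K,D)[:,0],np.ones(len(uv))]@W[:3,:3].T
    return W[:3,3]+r*((z-W[2,3])/r[:,2])[:,None]
def wproj(W,K,D,X):
    V=np.linalg.inv(W);return cv2.projectPoints(np.asarray(X,float),cv2.Rodrigues(V[:3,:3])[0],V[:3,3],K,D)[0][:,0]
E
python3 - <<'E'
from h import *
p,d,W,K,D,s=wrist()
print(s["time"],s["ee_pos"],s["orientation"],s["contact_force"],s["opening"]);print(W.round(3))
np.savez("pics/w1.npz",p=p,d=d,W=W,K=K,D=D)
a=np.radians(6.8);R=np.array([[np.cos(a),-np.sin(a)],[np.sin(a),np.cos(a)]]);o=np.array([.5645,-.0207])
for y in(-135,-81,-27,27):
    w=o+R@np.array([.07,y/1000]);q=wproj(W,K,D,[[*w,.056]])[0];print(y,w.round(4),q.round())
    if all(abs(q)<1000):cv2.circle(p,tuple(int(v) for v in q),4,(0,0,255),1)
cv2.imwrite("pics/w1.png",p)
E
```

```text
1.8 [ 0.59894399 -0.06251098  0.24850064] [-3.14102403e+00  1.16069601e-03  1.15557935e-01] [-0.10275897 -0.76871516  0.06788599] 0.0005091418761225124
[[ 0.115 -0.962 -0.249  0.666]
 [-0.993 -0.112 -0.027 -0.055]
 [-0.002  0.251 -0.968  0.391]
 [ 0.     0.     0.     1.   ]]
-135 [ 0.65   -0.1465] [419. 171.]
-81 [ 0.6436 -0.0928] [359. 171.]
-27 [ 0.6372 -0.0392] [300. 171.]
27 [0.6308 0.0144] [241. 171.]
```

View pics/w1.png

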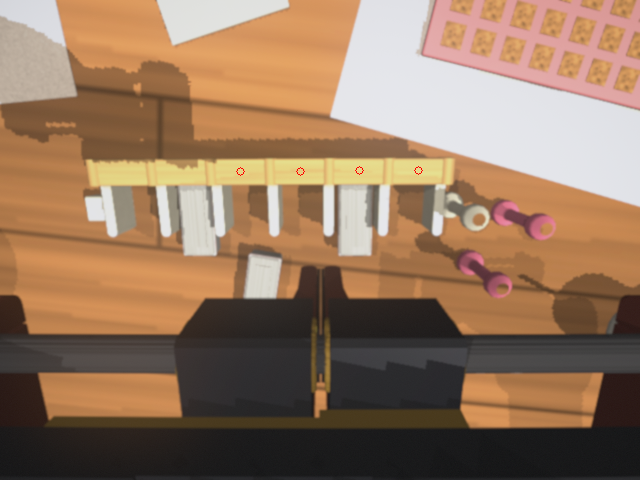

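The wrist view puts the predicted bay centres on the rail (419, 359 and 300, row 171), midway between the beads. Now down onto the rail behind bay 1.

Call:
step_arm(
  commands=[
    {"slide": [20, -34, -30], "yaw": 0},
    {"slide": [40, -68, -70], "yaw": 0},
    {"slide": [51, -84, -110], "yaw": 0},
    {"slide": [51, -84, -140], "yaw": 0},
    {"slide": [51, -84, -160], "yaw": 0},
    {"slide": [51, -84, -168], "yaw": 0},
    {"slide": [51, -84, -172], "yaw": 0},
    {"slide": [51, -84, -175], "yaw": 0},
    {"slide": [51, -84, -176], "yaw": 0},
    {"slide": [51, -84, -176], "yaw": 0},
    {"slide": [51, -84, -176], "yaw": 0},
  ],
)

```text
time: 2.95
ee_pos: [0.6505, -0.1473, 0.0737]
orientation: [3.141, -0.001, 0.115]
contact_force: [-0.6, -0.8, 1.4]
opening: 0.0003
```

It's in contact, about 1.3 mm pressed. I'll go slightly deeper, slide along to bay 3, then lift.

Call:
step_arm(
  commands=[
    {"slide": [0, 0, -2], "yaw": 0},
    {"slide": [0, 0, -2], "yaw": 0},
    {"slide": [-1, 9, -2], "yaw": 0},
    {"slide": [-2, 18, -2], "yaw": 0},
    {"slide": [-3, 27, -2], "yaw": 0},
    {"slide": [-4, 36, -2], "yaw": 0},
    {"slide": [-5, 45, -2], "yaw": 0},
    {"slide": [-6, 54, -2], "yaw": 0},
    {"slide": [-6, 54, -2], "yaw": 0},
    {"slide": [-6, 54, -2], "yaw": 0},
  ],
)

```text
time: 3.95
ee_pos: [0.6444, -0.0915, 0.0716]
orientation: [-3.14, -0.001, 0.116]
contact_force: [-0.4, 2.3, 3.1]
opening: 0.0006
```

Call:
step_arm(
  commands=[
    {"slide": [-1, 9, 0], "yaw": 0},
    {"slide": [-2, 18, 0], "yaw": 0},
    {"slide": [-3, 27, 0], "yaw": 0},
    {"slide": [-4, 36, 0], "yaw": 0},
    {"slide": [-5, 45, 0], "yaw": 0},
    {"slide": [-6, 53, 0], "yaw": 0},
    {"slide": [-6, 53, 0], "yaw": 0},
    {"slide": [-6, 53, 0], "yaw": 0},
  ],
)

```text
time: 4.75
ee_pos: [0.6383, -0.0367, 0.0716]
orientation: [-3.139, -0.001, 0.117]
contact_force: [-0.2, 3.0, 2.9]
opening: 0.0004
```

All three touches registered about 3 N. Lift and look at the tin from near.

Call:
step_arm(
  commands=[
    {"slide": [0, 0, 20], "yaw": 0},
    {"slide": [0, 0, 60], "yaw": 0},
    {"slide": [-30, 0, 100], "yaw": 0},
    {"slide": [-70, 5, 130], "yaw": 0},
    {"slide": [-110, 10, 140], "yaw": 0},
    {"slide": [-150, 15, 140], "yaw": 0},
    {"slide": [-185, 20, 140], "yaw": 0},
    {"slide": [-195, 20, 140], "yaw": 0},
    {"slide": [-195, 20, 140], "yaw": 0},
    {"slide": [-195, 20, 140], "yaw": 0},
  ],
  jaw=-1,
)

```text
time: 5.75
ee_pos: [0.4445, -0.017, 0.2118]
orientation: [-3.139, -0.002, 0.117]
contact_force: [0.5, 0.9, 1.4]
opening: 0.0767
```

```bash
cat >> h.py <<'E'
def tins(p,d,W,K,D,zlo=.014,zhi=.034):
    V,U=np.mgrid[:480,:640];uv=np.c_[U.ravel(),V.ravel()].astype(float)
    r=np.c_[cv2.undistortPoints(uv[:,None],K,D)[:,0],np.ones(len(uv))]
    z=((r*d.reshape(-1,1))@W[:3,:3].T+W[:3,3])[:,2].reshape(480,640)
    h=cv2.cvtColor(p,cv2.COLOR_BGR2HSV)
    k,l,s,ce=cv2.connectedComponentsWithStats(((h[...,1]<110)&(z>zlo)&(z<zhi)&(d>0)).astype(np.uint8))
    for i in range(1,k):
        if s[i,4]>600:
            v,u=np.where((l==i)&(abs(z-.024)<.003))
            if len(v)<300: continue
            X=rays(W,K,D,np.c_[u,v],.024).astype(np.float32)
            print(len(v),ce[i].round(),cv2.minAreaRect(X[:,:2]*1000))
E
python3 - <<'E'
from h import *
p,d,W,K,D,s=wrist()
print(s["ee_pos"],s["orientation"],s["opening"],s["contact_force"]);tins(p,d,W,K,D)
cv2.imwrite("pics/w2.png",p)
E
```

```text
[ 0.44448864 -0.01696679  0.21179756] [-3.13878347e+00 -1.68566086e-03  1.16894615e-01] 0.07668295360558915 [0.49761325 0.87021425 1.39579891]
4483 [241.  51.] ((573.2500610351562, 68.73625183105469), (81.55555725097656, 45.88451385498047), 6.426581859588623)
4537 [441.  51.] ((593.2753295898438, -103.10932922363281), (81.3733901977539, 46.40953063964844), 7.455649375915527)
3541 [318. 151.] ((501.3312683105469, -7.53007698059082), (34.911930084228516, 79.77996826171875), 86.70440673828125)
```

View pics/w2.png

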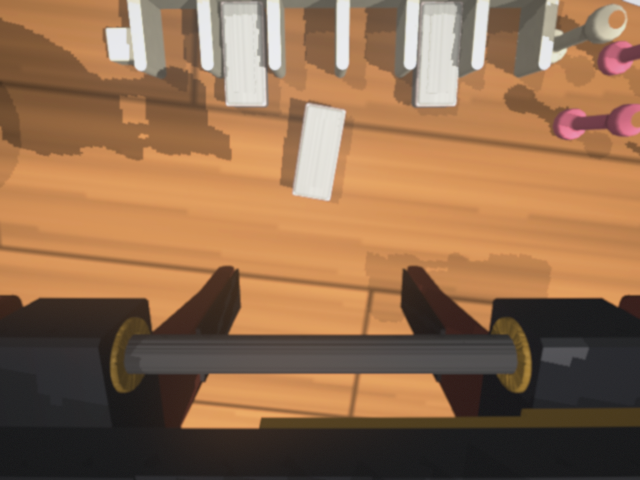

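The tin is at (501.3,-7.5) mm with yaw -3.3°, and its measured size is 80×35, as it should be. I'll straddle it with open jaws to shift and turn it along the table into line with bay 3.

Call:
step_arm(
  commands=[
    {"slide": [20, 3, -30], "yaw": -4},
    {"slide": [40, 6, -60], "yaw": -8},
    {"slide": [57, 9, -90], "yaw": -10},
    {"slide": [57, 9, -120], "yaw": -10},
    {"slide": [57, 9, -150], "yaw": -10},
    {"slide": [57, 9, -175], "yaw": -10},
    {"slide": [57, 9, -186], "yaw": -10},
    {"slide": [57, 9, -186], "yaw": -10},
    {"slide": [57, 9, -186], "yaw": -10},
  ],
  jaw=-1,
)

```text
time: 6.7
ee_pos: [0.5027, -0.0079, 0.0261]
orientation: [-3.139, -0.002, -0.058]
contact_force: [0.3, -0.4, 0.1]
opening: 0.0879
```

Call:
step_arm(
  commands=[
    {"slide": [0, 0, 0], "yaw": 0},
    {"slide": [0, 0, 0], "yaw": 0},
    {"slide": [0, 0, 0], "yaw": 0},
    {"slide": [0, 0, 0], "yaw": 0},
    {"slide": [0, 0, 0], "yaw": 0},
    {"slide": [0, 0, 0], "yaw": 0},
  ],
  jaw=0.15,
  squeeze=5,
)

```text
time: 7.3
ee_pos: [0.5027, -0.0079, 0.0262]
orientation: [-3.139, -0.002, -0.058]
contact_force: [-0.6, -0.6, 0.2]
opening: 0.0436
```

Call:
step_arm(
  commands=[
    {"slide": [0, 0, 0], "yaw": 0},
    {"slide": [0, 0, 0], "yaw": 0},
    {"slide": [0, 0, 0], "yaw": 0},
    {"slide": [0, 0, 0], "yaw": 0},
  ],
  jaw=0.3,
)

```text
time: 7.7
ee_pos: [0.5027, -0.0079, 0.0262]
orientation: [-3.139, -0.002, -0.058]
contact_force: [0.8, -0.0, 1.1]
opening: 0.0339
```

The jaws just touch the tin's sides (34 mm). Slide sideways and turn, at constant height.

Call:
step_arm(
  commands=[
    {"slide": [0, -5, 0], "yaw": 1},
    {"slide": [1, -10, 0], "yaw": 2},
    {"slide": [2, -16, 0], "yaw": 4},
    {"slide": [2, -22, 0], "yaw": 5},
    {"slide": [3, -28, 0], "yaw": 6},
    {"slide": [4, -34, 0], "yaw": 8},
    {"slide": [4, -40, 0], "yaw": 9},
    {"slide": [5, -45, 0], "yaw": 10},
    {"slide": [5, -47, 0], "yaw": 10},
    {"slide": [5, -47, 0], "yaw": 10},
    {"slide": [5, -47, 0], "yaw": 10},
  ],
)

```text
time: 8.8
ee_pos: [0.5077, -0.0554, 0.0262]
orientation: [-3.139, -0.002, 0.116]
contact_force: [0.8, -1.2, 0.4]
opening: 0.034
```

Call:
step_arm(
  commands=[
    {"slide": [0, 0, 0], "yaw": 0},
    {"slide": [0, 0, 0], "yaw": 0},
    {"slide": [0, 0, 0], "yaw": 0},
    {"slide": [0, 0, 0], "yaw": 0},
    {"slide": [0, 0, 0], "yaw": 0},
    {"slide": [0, 0, 40], "yaw": 0},
    {"slide": [0, 0, 90], "yaw": 0},
    {"slide": [-30, 0, 130], "yaw": 0},
    {"slide": [-70, 0, 150], "yaw": 0},
    {"slide": [-70, 0, 150], "yaw": 0},
    {"slide": [-70, 0, 150], "yaw": 0},
    {"slide": [-70, 0, 150], "yaw": 0},
  ],
  jaw=-1,
)

```text
time: 10.0
ee_pos: [0.4383, -0.0554, 0.1758]
orientation: [-3.139, -0.002, 0.116]
contact_force: [-0.3, -0.4, -0.3]
opening: 0.0876
```

```bash
python3 - <<'E'
from h import *
p,d,W,K,D,s=wrist()
print(s["time"],s["ee_pos"],s["orientation"],s["opening"],s["contact_force"]);tins(p,d,W,K,D)
a=np.radians(6.8);R=np.array([[np.cos(a),-np.sin(a)],[np.sin(a),np.cos(a)]]);o=np.array([.5645,-.0207])
for y in(-108,-54,0,54,-81):
  for x in(.005,.035):
    q=wproj(W,K,D,[[*(o+R@np.array([x,y/1000])),.04 if y!=-81 else .024]])[0]
    if all(abs(q)<1000):cv2.circle(p,tuple(int(round(v)) for v in q),2,(0,0,255),-1)
cv2.imwrite("pics/w3.png",p)
E
```

```text
10.0 [ 0.43826801 -0.05537307  0.17584458] [-3.13893934e+00 -2.31051880e-03  1.16100822e-01] 0.08755388253443423 [-0.30761623 -0.42151262 -0.32392441]
4200 [180.  41.] ((562.1964111328125, 67.93272399902344), (59.15497589111328, 47.34080505371094), 6.269018173217773)
4035 [402.  43.] ((581.3958129882812, -99.12638092041016), (59.092506408691406, 35.066741943359375), 7.199886798858643)
4600 [331. 139.] ((506.0323181152344, -55.48029708862305), (79.11768341064453, 34.81238555908203), 6.649439811706543)
```

View pics/w3.png

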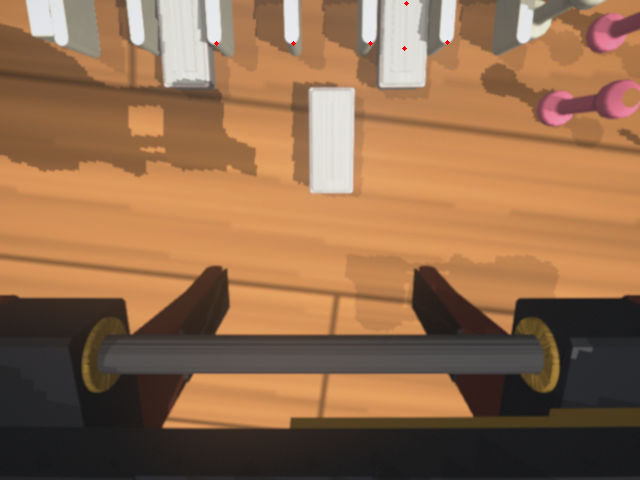

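The tin is straight (6.65°) and within about 1 mm of the centre line of bay 3, between the noses at (291,43) and (368,45). Now I'll shut the fingers, drop behind it and push.

Call:
step_arm(
  commands=[
    {"slide": [3, -2, 0], "yaw": 0},
    {"slide": [6, -4, -10], "yaw": 0},
    {"slide": [9, -6, -30], "yaw": 0},
    {"slide": [9, -6, -50], "yaw": 0},
    {"slide": [9, -6, -70], "yaw": 0},
    {"slide": [9, -6, -90], "yaw": 0},
    {"slide": [9, -6, -110], "yaw": 0},
    {"slide": [9, -6, -130], "yaw": 0},
    {"slide": [9, -6, -145], "yaw": 0},
    {"slide": [9, -6, -150], "yaw": 0},
    {"slide": [9, -6, -150], "yaw": 0},
    {"slide": [9, -6, -150], "yaw": 0},
  ],
  jaw=1,
)

```text
time: 11.25
ee_pos: [0.4476, -0.0613, 0.0256]
orientation: [-3.139, -0.002, 0.116]
contact_force: [0.4, -0.2, 0.0]
opening: 0.0005
```

Call:
step_arm(
  commands=[
    {"slide": [5, 0.6, 0], "yaw": 0},
    {"slide": [9, 1.1, 0], "yaw": 0},
    {"slide": [13, 1.5, 0], "yaw": 0},
    {"slide": [17, 2, 0], "yaw": 0},
    {"slide": [21, 2.5, 0], "yaw": 0},
    {"slide": [25, 3, 0], "yaw": 0},
    {"slide": [29, 3.4, 0], "yaw": 0},
    {"slide": [33, 3.9, 0], "yaw": 0},
    {"slide": [37, 4.4, 0], "yaw": 0},
    {"slide": [41, 4.8, 0], "yaw": 0},
    {"slide": [45, 5.3, 0], "yaw": 0},
    {"slide": [49, 5.8, 0], "yaw": 0},
    {"slide": [53, 6.2, 0], "yaw": 0},
    {"slide": [57, 6.7, 0], "yaw": 0},
    {"slide": [60, 7.1, 0], "yaw": 0},
    {"slide": [60, 7.1, 0], "yaw": 0},
    {"slide": [60, 7.1, 0], "yaw": 0},
  ],
)

```text
time: 12.95
ee_pos: [0.508, -0.0541, 0.0257]
orientation: [-3.139, -0.003, 0.116]
contact_force: [-0.4, 0.1, -0.5]
opening: -0.0
```

```bash
python3 - <<'E'
from h import *
p,d=viewer.snapshot("scene");q,_=viewer.snapshot("top")
a=cv2.resize(p[195:320,175:425],(750,375));b=q[190:275,250:420]
cv2.imwrite("pics/s4.png",a)
E
```

```text
(no output)
```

View pics/s4.png

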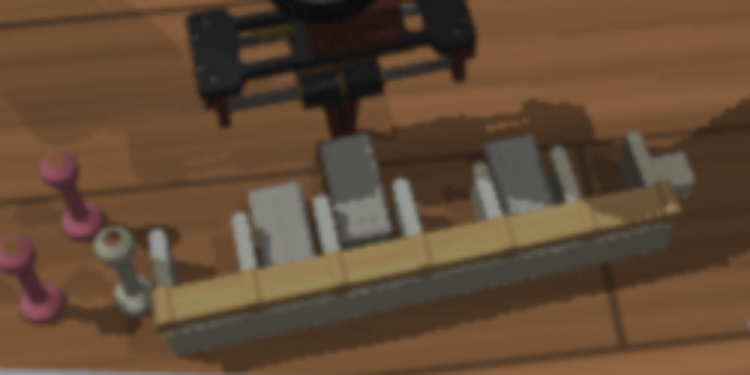

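The tin is in the bay next to tin_c, bay 3 from the white post, straight and flat. About 32 mm remain.

Call:
step_arm(
  commands=[
    {"slide": [4, 0.5, 0], "yaw": 0},
    {"slide": [8, 1, 0], "yaw": 0},
    {"slide": [12, 1.4, 0], "yaw": 0},
    {"slide": [16, 1.9, 0], "yaw": 0},
    {"slide": [20, 2.4, 0], "yaw": 0},
    {"slide": [23, 2.7, 0], "yaw": 0},
    {"slide": [26, 3.1, 0], "yaw": 0},
    {"slide": [28, 3.3, 0], "yaw": 0},
    {"slide": [29, 3.4, 0], "yaw": 0},
    {"slide": [30, 3.5, 0], "yaw": 0},
    {"slide": [30, 3.5, 0], "yaw": 0},
  ],
)

```text
time: 14.15
ee_pos: [0.5379, -0.0507, 0.0257]
orientation: [-3.139, -0.002, 0.116]
contact_force: [-0.5, -0.2, 0.0]
opening: 0.0005
```

Call:
step_arm(
  commands=[
    {"slide": [0.5, 0, 0], "yaw": 0},
    {"slide": [1, 0, 0], "yaw": 0},
    {"slide": [1.5, 0, 0], "yaw": 0},
    {"slide": [1.5, 0, 0], "yaw": 0},
  ],
)

```text
time: 14.55
ee_pos: [0.5388, -0.0507, 0.0256]
orientation: [-3.139, -0.001, 0.116]
contact_force: [-3.2, -1.0, 1.9]
opening: 0.0001
```

Call:
step_arm(
  commands=[
    {"slide": [1, 0, 0], "yaw": 0},
    {"slide": [2, 0, 0], "yaw": 0},
    {"slide": [2.5, 0, 0], "yaw": 0},
    {"slide": [2.5, 0, 0], "yaw": 0},
  ],
)

```text
time: 14.95
ee_pos: [0.5389, -0.0509, 0.0251]
orientation: [-3.138, 0.004, 0.116]
contact_force: [-8.9, 0.6, 5.7]
opening: 0.0002
```

The tool stopped advancing and the force rose to 9 N, so the tin is against the back. Back off, rise and check.

Call:
step_arm(
  commands=[
    {"slide": [-5, -0.5, 0], "yaw": 0},
    {"slide": [-15, -2, 0], "yaw": 0},
    {"slide": [-30, -3, 0], "yaw": 0},
    {"slide": [-45, -5, 20], "yaw": 0},
    {"slide": [-60, -6, 60], "yaw": 0},
    {"slide": [-60, -6, 110], "yaw": 0},
    {"slide": [-55, -6, 160], "yaw": 0},
    {"slide": [-55, -6, 180], "yaw": 0},
    {"slide": [-55, -6, 180], "yaw": 0},
    {"slide": [-55, -6, 180], "yaw": 0},
  ],
)

```text
time: 15.95
ee_pos: [0.4837, -0.0571, 0.205]
orientation: [-3.139, 0.002, 0.116]
contact_force: [0.0, -0.2, -0.7]
opening: 0.0005
```

```bash
python3 - <<'E'
from h import *
p,d,W,K,D,s=wrist()
print(s["time"],s["ee_pos"],s["contact_force"],s["dq"].round(4));tins(p,d,W,K,D)
a=np.radians(6.8);R=np.array([[np.cos(a),-np.sin(a)],[np.sin(a),np.cos(a)]]);o=np.array([.5645,-.0197])
q=wproj(W,K,D,[[*(o+R@np.array([.022+x,-.027+y])),.024] for x,y in((-.04,-.017),(-.04,.017),(.04,.017),(.04,-.017))])
print(q.round(1)); cv2.polylines(p,[q.round().astype(np.int32)],True,(0,0,255),1)
cv2.imwrite("pics/w5.png",p)
E
```

```text
15.95 [ 0.48369358 -0.05710092  0.20503304] [ 0.03418393 -0.24646739 -0.7373481 ] [-0.0035  0.031   0.0029  0.0239 -0.0005  0.0024 -0.0001]
4485 [187.  90.] ((574.6777954101562, 67.88176727294922), (83.70086669921875, 44.724552154541016), 6.329912185668945)
4369 [322.  88.] ((589.48486328125, -43.83979034423828), (80.85319519042969, 55.846317291259766), 6.58093786239624)
4354 [387.  90.] ((595.1737670898438, -101.30941772460938), (85.0387954711914, 43.54158020019531), 9.453601837158203)
304 [472.  69.] ((624.6572265625, -165.3979949951172), (71.91671752929688, 33.64088439941406), 42.33527755737305)
404 [102.  73.] ((586.4873657226562, 136.9644775390625), (32.19995880126953, 70.76242065429688), 63.572574615478516)
[[340.  141.4]
 [300.5 141.5]
 [298.9  39.6]
 [341.   39.4]]
```

View pics/w5.png

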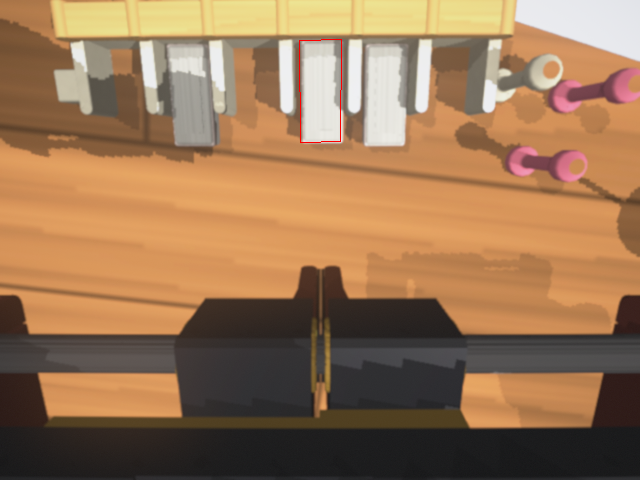

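The tin fills the predicted "home" outline (300–341, 40–142) in bay 3. The neighbouring tins are still in their bays and the arm is clear.

```bash
python3 -c "
from bench import bot
print(bot.hand_in())"
```

```text
the job is handed in; nothing more can be done
None
```

The tin is fully home in the third bay from the white knobbed post, and I handed the job in at about 16 s of the 72 s allowed; `hand_in` reports no verdict.

- **Counting:** with the fingers shut I slid along the rail behind bays 1, 2 and 3, then lifted. The vertical force there read 1.4 N, 3.1 N and 2.9 N, well under the 20 N limit.
- **Moving the tin:** I shifted and turned it along the table between the jaws, which lightly closed on its sides (34 mm opening). The shut fingertips then pushed it in from behind until the tool stopped and the push force rose to about 9 N. The tool height stayed constant, so nothing was lifted.
- **Last checks:** the near wrist view shows the tin matching the predicted home outline to about 1–2 pixels, straight in the bay and flat. The fingers had backed off and the force read near zero.
- **Weaker checks:**
  - The automatic size fits on the tins in the last picture were spoiled by merging with the dividers, so the final position rests on the outline match and the contact stop.
  - The other tins were judged only by eye. I did not re-measure the mug and bowl, but the arm did not go near them.

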